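# Let the meat pounder swing down in the fingers and hang it on the rail

### The job

Pinch the metal meat pounder firmly by its two red studs and lift it level off its wooden rest, clear of everything. In mid-air ease the grip until its heavy head swings down and the pounder hangs straight from your fingers, tighten the grip again, and then hang the pounder by its hook on the rail under the rack's shelf and let go. Leave the mug, the jar and the pill bottle standing where they are.

Things in the scene. Friction and masses are not known exactly. Their poses are not given: they have to be found in the camera images.
- pounder_studs (a point): Midway between the two red domed studs (10 mm balls half sunk in the shank's sides), the place to pinch the pounder along its own y: 18 mm wide over the domes, 56 mm above the table as it lies. Pounder axes: x along it from head to hook, level as it lies (z up); it hangs straight when x points up. Studs and hook overhang the rest's end, free for 45 mm around.
- pounder_balance (a point): Where the pounder balances, 115 mm from the studs toward -x; metal, 0.2 kg (give or take 15 percent). Pinched by the domes it can turn about the line through them: 80 N or more holds it nearly level for many seconds, 60 N lets it sag slowly, 5 to 27 N lets it swing down and settle straight within 10 degrees in 2 to 3 s. The domes give: firm fingers read 11 to 13 mm open, such loose ones 15 to 17 mm; at 18 mm it drops.
- pounder_hook (a point): Centre of the rail as it will lie in the hook: 46 mm from the studs toward the pounder's +x, 18 mm toward its -z. Hook: 6 mm rod, half circle in the pounder's x-z plane, curling to -z (down as it lies, to 41 mm below the studs); clear opening 30 mm. Hanging, its crown is 57 mm above the studs and its free end 27 mm above them, so it passes over the rail 30 mm higher than it finally sits.
- pounder_end (a point): Middle of the outer end of the pounder's pale metal head (a slab 50 mm long, 55 mm wide, 12 mm thick, knobbed on one face), 165 mm from the studs toward -x; lowest point when it hangs. The shank is 8 mm wide and 6 mm thick, with a black handle sleeve 14 by 12 mm from 30 to 105 mm from the studs.
- pounder: The meat pounder; origin 6 mm below the middle between its studs as it lies (in the plane of its underside), axes as told for pounder_studs.
- rack: Fixed utensil rack of pale wood and dark steel; origin on the table below the middle of the rail; x points to its back (its front, toward the robot, is -x), y along the rail. Base board 12 mm thick, x = -40 to 90 mm, 180 mm wide. Two 12 mm uprights at x = 70, y = +-80 mm.
- shelf_edge (a point): Middle of the lower front edge of the rack's wooden shelf (180 mm wide, 14 mm thick, running back from here, with a low guard rail, candle and lip balm fixed on it). It is 340 mm above the table and 15 mm in front of the rail, so a gripper that holds the studs below the rail must lean back toward the robot (about 40 degrees) to clear it.
- rail_mid (a point): Middle of the hanging rail: level steel bar of 10 mm diameter along the rack's y, 160 mm long, axis 240 mm above the table; brackets run back (+x) from its ends. The pounder may hang anywhere on it but its last 5 mm.
- rest: Fixed bridge-shaped utensil rest of brown wood, 50 mm high, top 80 by 90 mm from x = -155 to -75 mm of its own frame; origin on the table under the pounder's studs, axes nearly those of the pounder as it lies.
- mug: White mug, 86 mm across, 118 mm with its handle, 92 mm high, loose, beside the rest's head end; origin under its middle. Leave alone.
- jar: Jar with dark lid, 76 mm across, 98 mm high, loose, on the rack's base board behind the rail; origin under its middle. Leave alone.
- pill_bottle: Amber pill bottle with white cap, 40 mm across, 72 mm high, loose, standing at the back between rack and rest; origin under its middle. Leave alone.
Mind the look-alikes: they are no part of the job. Of the things that look like the pounder, the larger one is meant.

How it is judged:
On the way, in this order (a step that is already met when the one before it is completed fails the run):
1. the pounder is held in the fingers, its studs at least 12 cm above the table, away from the rack and still roughly level (within 45 degrees) (contact force between the fingers and pounder above 5 N and height (world z) of pounder_studs above 0.12 m and angle between pounder's own x axis and vertical between 0.785 and 2.356 rad and distance between pounder_hook and rail_mid above 0.1 m), for 0.2 s.
2. it hangs straight in the fingers (within 25 degrees), in mid-air and away from the rail (contact force between the fingers and pounder above 5 N and angle between pounder's own x axis and vertical below 0.436 rad and distance between pounder_hook and rail_mid above 0.1 m and height (world z) of pounder_end above 0.02 m), for 0.3 s.
3. hanging so, it is gripped firmly again, still away from the rail (contact force between the fingers and pounder above 80 N and angle between pounder's own x axis and vertical below 0.436 rad and distance between pounder_hook and rail_mid above 0.1 m and height (world z) of pounder_end above 0.02 m), for 0.2 s.
At the end, for the whole second after the job is handed in: The pounder hangs at rest by its hook on the rail: its x axis within 20 degrees of upward, the pounder_hook point within 14 mm of the rail axis front to back and 10 mm in height, within 75 mm of the rail's middle along it. Mug, jar and pill bottle stand upright within 30 mm of where they began (angle between pounder's own x axis and vertical below 0.35 rad and x of pounder_hook in the frame of rack between -0.014 and 0.014 m and z of pounder_hook in the frame of rack between 0.23 and 0.25 m and y of pounder_hook in the frame of rack between -0.075 and 0.075 m and linear speed of pounder below 0.05 m/s and angular speed of pounder below 0.5 rad/s and angle between each of mug, jar, pill_bottle's own z axis and vertical below 0.2 rad and distance of each of mug, jar, pill_bottle from where it was at the start of the episode below 0.03 m); the robot touches nothing.
It fails at once if the mug, the jar or the pill bottle is knocked over or shifted by more than 30 mm (distance of any of mug, jar, pill_bottle from where it was at the start of the episode above 0.03 m or angle between any of mug, jar, pill_bottle's own z axis and vertical above 0.2 rad).
It also fails if it takes over 59 s, if anything falls off the work surface, if the arm or the gripper's body presses on something with over 40 N, if the wrist force passes 120 N, or if a joint passes its speed limit or range.

### The arm

A 6-joint arm with a two-finger parallel gripper is mounted at the origin on the work surface; the furniture and walls round the work are solid. World frame = base frame: x ahead of the robot, y to its left, z up, the work surface at z = 0. Lengths are in m, angles in rad, forces in N, time in s.
With the tool pointing down it reaches from about 0.425 to 0.95 m from the base axis. Payload 3.5 kg.
Tool frame: the origin (TCP) lies on the centre line of the jaws, within the pads' length; the fingertips stand 14 mm ahead of it and the grasp point (between the pads) lies 5 mm behind it (ctrl.finger_overhang is the distance from the TCP to the fingertips, in m); z points along the fingers, y is the line along which they close (so a half turn about z gives the same grasp; the last joint's range is limited). The gripper opens to 85 mm and grips with 20 to 120 N. Pads are 22 mm wide; open, the fingers measure 114 mm over their backs; the gripper's body (76 mm by 85 mm) begins 54 mm behind the grasp point. The pads swing forward as they close: fully open they stand 13 mm farther back than shut.
Start: joints at [-1.421, 0.286, 1.577, -0, 1.279, -0.15], TCP at [0.199, -0.645, 0.245] pointing down, gripper open.
Joint ranges: [-2.77, 2.77], [-0.9, 2.22], [0.21, 2.48], [-1.53, 4.67], [0.24, 2.81], [-2.84, 2.84]. Speed limits (rad/s): [2.79, 2.79, 3.14, 3.14, 3.14, 3.14].

### API

Orientations are given as a unit quaternion [x, y, z, w].
In Python, from plant import ctrl gives the robot as it stands.
- The arm moves only by the tool send_rows, never from a script. Its argument "moves" is text: rows parted by semicolons, each of 7 numbers parted by spaces: the turn, a rotation vector about the tool's x, y, z in units of 360 degrees (1.0 is 360 degrees), then the shift along the tool's x, y, z in units of 20 cm (1.0 is 20 cm), then the gripper's target within -1 to 1 (fully open at 1, half-way at 0, shut at -1). A call has 1 to 12 rows; each row is the pose to reach, as a shift and turn from the pose commanded when the call began, along the tool's axes at that moment, turning the shorter way round; what a row does not reach only later rows make up. A row lasts 1/8 s, in which the tool goes at most 62.5 mm and 10.7 degrees, less where a joint would pass 70% of its speed; a pose out of reach is approached as far as the arm can. A call with a number of a shift or a turn outside -1 to 1 is refused whole. A call with a gripper value outside its range is refused whole. The fingers move at their own pace and stop on an object; "newtons" is the grip in N (left out, the last holds). Time passes only in rows, so rows that repeat a pose let the fingers close. It gives the time, the measured TCP pose, the force, the opening and the grip force at its end, in the units of the state.
- ctrl.get_state(): the state, without advancing time (a new reading comes with each control period).
- ctrl.read_camera(name): name is "scene" or "top"; returns a dict with "image" (480x640x3 uint8, red, green, blue), "fovy" (degrees; the focal length in pixels is half the picture's height over the tangent of half this angle, whatever the lens; pixels are square), "cx", "cy" (the principal point, pixels), "extrinsics" (4x4, takes a point from camera to world coordinates). Camera axes: x right, y up, looking along -z (the intrinsics and any distortion apply to the point x, -y, -z); pixel columns grow to the right and rows downward; lengths in m; the calibration is good to about 2 mm. A picture is of the moment at which its call begins. There is no depth.
- ctrl.sign_off(): hands the job in; it is judged then, once.
The state is a dict: "time": time; "qpos": joint angles; "dq": joint speeds; "joint_efforts": joint torques, N m; "eef_pos": TCP position; "tcp_rot": TCP orientation; "contact_force": force on the tool from outside, world axes, zero at the start; "wrist_torque": the same for the moment, N m; "opening": opening from 0.0 (shut) to 1.0 (fully open); "finger_force": force on a finger pad.
Only numpy, scipy, OpenCV 4.12 (cv2) and the standard library are available. Lean on these libraries where they do the work, as an engineer would, in place of code of your own. Each camera call takes 0.05 s, during which the arm holds its last target. There are 200 camera calls.

## Working session

There is one attempt and no reset: what is moved stays moved. The work goes in short steps, Python scripts to look and compute and a tool call to move; the robot and the scene stay as the last step left them, time stands still between calls to the robot, and variables do not carry over. Pictures are saved under pics/ and viewed, at most 10 in all, crops included, and the job is handed in when it is done.

Besides the shell and the picture viewer there is one more tool, called after "Request:" as name(argument=value, ...) on one line, values as JSON. send_rows: Moves the arm, as the interface text tells. Its arguments: {"type":"object","properties":{"moves":{"type":"string"},"newtons":{"type":"number"}},"required":["moves"]}

```bash
mkdir -p pics; cat > h.py <<'E'
import numpy as np, cv2
from plant import ctrl
from scipy.spatial.transform import Rotation as R
def cam(n,save=None):
    c=ctrl.read_camera(n)
    if save: cv2.imwrite(save,c['image'][:,:,::-1])
    return c
def ray(c,u,v):
    f=240/np.tan(np.radians(c['fovy'])/2); E=np.array(c['extrinsics'])
    d=E[:3,:3]@np.array([(u-c['cx'])/f,-(v-c['cy'])/f,-1]); return E[:3,3],d/np.linalg.norm(d)
def onz(c,u,v,z):
    o,d=ray(c,u,v); return o+d*(z-o[2])/d[2]
def proj(c,p):
    f=240/np.tan(np.radians(c['fovy'])/2); E=np.array(c['extrinsics'])
    q=E[:3,:3].T@(np.array(p)-E[:3,3]); return c['cx']+f*q[0]/-q[2], c['cy']+f*q[1]/q[2]
def tri(a,b):
    (o1,d1),(o2,d2)=a,b
    t=np.linalg.lstsq(np.c_[d1,-d2],o2-o1,rcond=None)[0]
    p,q=o1+t[0]*d1,o2+t[1]*d2
    return (p+q)/2,np.linalg.norm(p-q)
E
python3 - <<'E'
from h import *
for n in ('scene','top'):
    c=cam(n,f'pics/{n}0.png'); print(n,{k:(np.round(v,4).tolist() if k!='image' else 0) for k,v in c.items()})
print(ctrl.get_state(), ctrl.finger_overhang)
E
```

```text
scene {'image': 0, 'fovy': 42.7522, 'cx': 319.8251, 'cy': 243.6141, 'extrinsics': [[-0.5638, 0.592, -0.5759, -0.2899], [-0.8259, -0.4065, 0.3906, 0.5757], [-0.0029, 0.6959, 0.7181, 1.2269], [0.0, 0.0, 0.0, 1.0]]}
top {'image': 0, 'fovy': 46.8135, 'cx': 318.2256, 'cy': 224.9296, 'extrinsics': [[-0.0108, 0.9898, -0.1418, 0.3848], [-0.9968, -0.0219, -0.0772, -0.0105], [-0.0795, 0.1405, 0.9869, 1.1646], [0.0, 0.0, 0.0, 1.0]]}
{'time': 0.1, 'qpos': array([-1.42098519e+00,  2.87147916e-01,  1.57805219e+00, -1.36196398e-06,
        1.27860419e+00, -1.49985721e-01]), 'dq': array([-0.00146667, -0.00078212, -0.0036026 , -0.00249473,  0.00153467,
       -0.00038281]), 'joint_efforts': array([ 4.84019492e-04, -4.07298696e+01, -2.93698043e+01, -1.70020699e-04,
        3.34567791e-03, -1.27656170e-05]), 'eef_pos': array([ 0.19929576, -0.64430762,  0.24402654]), 'tcp_rot': array([ 9.88785617e-01,  1.49337806e-01, -5.55372578e-07, -1.10582418e-03]), 'contact_force': array([ 0.37387103,  0.65516066, -0.35067658]), 'wrist_torque': array([ 0.00288042, -0.0347708 ,  0.02798034]), 'finger_force': 0.0, 'opening': 1.0000656249060205} 0.014
```

View pics/scene0.png

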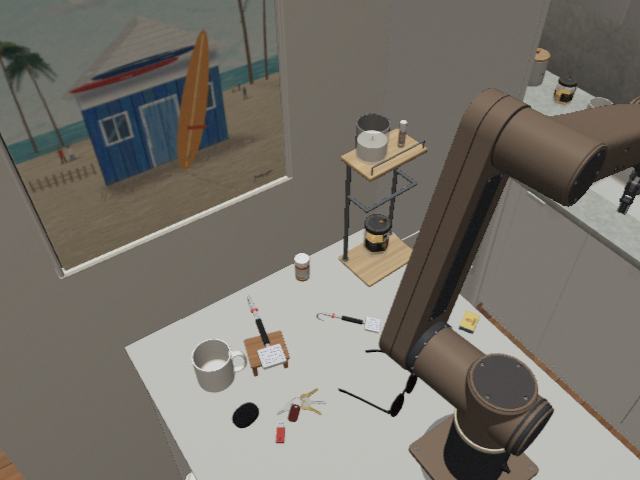

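View pics/top0.png

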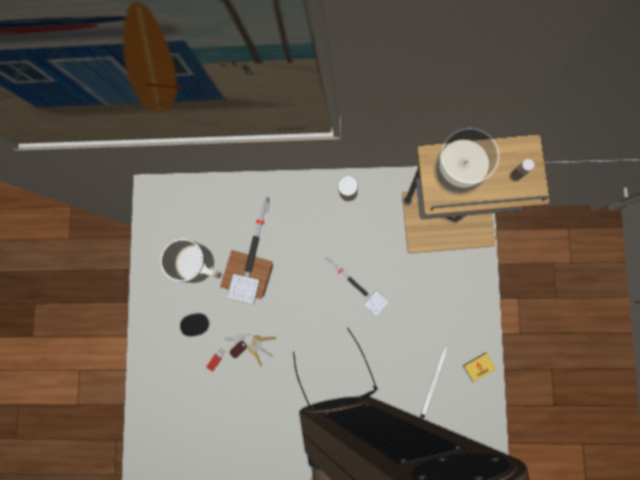

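The scene view shows the pounder on its rest near (262,330), the mug at (214,365), the bottle at (302,266) and the rack at (380,200). The top view shows the pounder's studs near (261,222), the hook near (266,200), the head at (243,288) and the rack at (450,210). The small look-alike lies at (345,275) in the top view.

```bash
python3 - <<'E'
from h import *
s=cv2.imread('pics/scene0.png');t=cv2.imread('pics/top0.png')
a=cv2.resize(s[110:290,320:440],None,fx=3.3,fy=3.3,interpolation=cv2.INTER_CUBIC)
b=cv2.resize(t[130:260,390:560],None,fx=2.3,fy=2.3,interpolation=cv2.INTER_CUBIC)
d=cv2.resize(s[285:385,190:300],None,fx=2.6,fy=2.6,interpolation=cv2.INTER_CUBIC)
e=np.zeros((600,800,3),np.uint8); e[:a.shape[0],:a.shape[1]]=a; e[:b.shape[0],400:400+b.shape[1]]=b[:,:400]; e[320:320+d.shape[0],400:400+d.shape[1]]=d
cv2.imwrite('pics/c1.png',e)
for n,im in(('scene',s),('top',t)):
    h=cv2.cvtColor(im,cv2.COLOR_BGR2HSV)
    m=(((h[...,0]<8)|(h[...,0]>172))&(h[...,1]>110)&(h[...,2]>110)).astype(np.uint8)
    k,l,st,ce=cv2.connectedComponentsWithStats(m)
    for i in range(1,k):
        if st[i,4]>3 : print(n,st[i],ce[i].round(1))
C=ctrl.read_camera('scene');T=ctrl.read_camera('top')
print('stud top z.056',onz(T,261.5,222,.056),onz(C,255,311,.056))
# table edge check, basebd corners z=.012
for p in [(403,192),(408,252),(495,247)]: print('base top',onz(T,*p,.012))
for p in [(375,281),(339,259)]: print('base scene',onz(C,*p,.012))
for p in [(418,147),(424,216),(548,204),(541,137)]: print('shelf top',onz(T,*p,.354))
for p in [(342,152),(371,173),(426,150)]: print('shelf scene',onz(C,*p,.354))
E
```

```text
scene [251 308   7   5  16] [253.5 309.6]
scene [332 314   2   4   5] [332.6 315.6]
scene [276 428   9  15 107] [280.2 434.5]
top [256 220   8   4  19] [259.5 221.4]
top [339 269   3   4   6] [340.  270.5]
top [207 355  14  16 113] [213.3 362.4]
stud top z.056 [0.55281093 0.19250534 0.056     ] [0.55102526 0.19441907 0.056     ]
base top [ 0.61634554 -0.0995077   0.012     ]
base top [ 0.4899117  -0.10567229  0.012     ]
base top [ 0.49694211 -0.28197924  0.012     ]
base scene [ 0.4911043  -0.12719785  0.012     ]
base scene [ 0.60753028 -0.09521944  0.012     ]
shelf top [ 0.61530964 -0.09742472  0.354     ]
shelf top [ 0.51110147 -0.10236009  0.354     ]
shelf top [ 0.52445312 -0.27953704  0.354     ]
shelf top [ 0.62438801 -0.27631423  0.354     ]
shelf scene [ 0.62525068 -0.10819672  0.354     ]
shelf scene [ 0.52667947 -0.11689829  0.354     ]
shelf scene [ 0.52071913 -0.27347244  0.354     ]
```

View pics/c1.png

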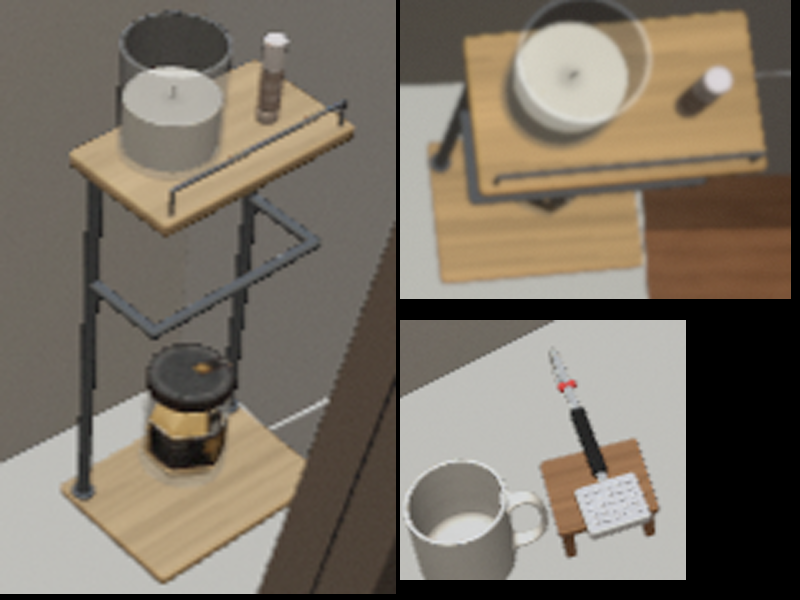

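The crop shows the rail clearly. Its ends are at scene (366,210) and (416,183), and at top (422.6,217) and (520,209).

```bash
python3 - <<'E'
from h import *
C=ctrl.read_camera('scene');T=ctrl.read_camera('top')
def t(n,a,b): p,g=tri(ray(C,*a),ray(T,*b)); print(n,p.round(4),'gap',round(g,4))
t('stud',(253.8,309.8),(260.2,221.6))
t('railL',(366.4,210.6),(422.6,216.5)); t('railR',(416,183),(520,209))
t('shelfFL',(371.,175),(424,216));t('shelfFR',(426.5,150),(548,204));t('shelfBL',(342.5,156.5),(418,147))
t('small',(332.6,315.6),(340,270.5))
# refine pounder: bright head + hook in top
im=T['image'];hsv=cv2.cvtColor(im,cv2.COLOR_RGB2HSV)
# black sleeve in both
for n,c,(x0,y0,x1,y1) in (('top',T,(235,225,275,280)),('scene',C,(245,305,285,350))):
    g=c['image'][y0:y1,x0:x1].max(2); m=(g<50).astype(np.uint8)
    k,l,st,ce=cv2.connectedComponentsWithStats(m); i=1+np.argmax(st[1:,4])
    ys,xs=np.nonzero(l==i); v=cv2.fitLine(np.c_[xs,ys].astype(np.float32),2,0,.01,.01).ravel()
    s=(np.c_[xs,ys]-v[2:])@v[:2]; e0=v[2:]+v[:2]*s.min();e1=v[2:]+v[:2]*s.max()
    a,b=onz(c,*e0,.058),onz(c,*e1,.058); d=a-b
    print(n,st[i,4],a.round(4),b.round(4),np.linalg.norm(d),np.degrees(np.arctan2(d[1],d[0])), 'mid',((a+b)/2).round(4))
    # head: bright low-sat
for n,uv,z in(('head top',(243,289.5),.062),('bottle cap',(348,186.5),.072),('mug rim',(188,261),.092)): print(n,onz(T,*uv,z).round(3))
print('bottle scene',onz(C,302,259,.072).round(3),'mug scene',onz(C,213,353,.092).round(3))
E
```

```text
stud [0.5538 0.1953 0.0581] gap 0.0012
railL [ 0.5281 -0.1127  0.241 ] gap 0.0004
railR [ 0.5358 -0.2711  0.2446] gap 0.0009
shelfFL [ 0.5086 -0.1012  0.368 ] gap 0.0011
shelfFR [ 0.5259 -0.2813  0.3474] gap 0.001
shelfBL [ 0.6143 -0.0992  0.3523] gap 0.0043
small [0.4531 0.0348 0.0255] gap 0.0001Traceback (most recent call last):
  File "<stdin>", line 13, in <module>
    return _wrapfunc(a, 'argmax', axis=axis, out=out, **kwds)
    return bound(*args, **kwds)
ValueError: attempt to get argmax of an empty sequence
```

```bash
python3 - <<'E'
from h import *
C=ctrl.read_camera('scene');T=ctrl.read_camera('top')
for n,c,(x0,y0,x1,y1) in (('top',T,(240,230,270,273)),('scene',C,(250,314,275,348))):
    g=c['image'][y0:y1,x0:x1].max(2); m=(g<75).astype(np.uint8)
    print(n, g.min())
    k,l,st,ce=cv2.connectedComponentsWithStats(m); i=1+np.argmax(st[1:,4])
    ys,xs=np.nonzero(l==i); v=cv2.fitLine(np.c_[xs+x0,ys+y0].astype(np.float32),2,0,.01,.01).ravel()
    s=(np.c_[xs+x0,ys+y0]-v[2:])@v[:2]; e0=v[2:]+v[:2]*s.min();e1=v[2:]+v[:2]*s.max()
    a,b=onz(c,*e0,.058),onz(c,*e1,.058); d=a-b
    print(n,st[i,4],a.round(4),b.round(4),np.linalg.norm(d),np.degrees(np.arctan2(d[1],d[0])), 'mid',((a+b)/2).round(4))
for n,uv,z in(('head top',(243,289.5),.062),('hook',(267,200),.056),('bottle cap',(348,186.5),.072),('mug rim',(188,261),.092)): print(n,onz(T,*uv,z).round(3))
print('bottle scene',onz(C,302,259,.072).round(3),'mug scene',onz(C,213,353,.092).round(3))
E
```

```text
top 60
top 167 [0.4547 0.2198 0.058 ] [0.5216 0.2041 0.058 ] 0.06869405165082158 166.7868939342858 mid [0.4882 0.212  0.058 ]
scene 27
scene 136 [0.525  0.2024 0.058 ] [0.4544 0.2202 0.058 ] 0.07288701163247138 -14.14445281754081 mid [0.4897 0.2113 0.058 ]
head top [0.416 0.228 0.062]
hook [0.598 0.181 0.056]
bottle cap [0.618 0.014 0.072]
mug rim [0.473 0.333 0.092]
bottle scene [0.617 0.016 0.072] mug scene [0.477 0.341 0.092]
```

```bash
cat >> h.py <<'E'
def Rt(yaw,lean,flip=False):
    # tool x along yaw (pounder x), z down, then leaned: tool z toward +x by lean (deg)
    x=R.from_euler('z',yaw,degrees=True)*R.from_euler('x',180,degrees=True)*R.from_euler('y',lean,degrees=True)
    return x*R.from_euler('z',180,degrees=True) if flip else x
def delta(p,r):
    # move from current pose to p, r in interface units
    s=ctrl.get_state(); r0=R.from_quat(s['tcp_rot'])
    return np.r_[(r0.inv()*r).as_rotvec()/(2*np.pi), r0.inv().apply(np.array(p)-s['eef_pos'])/.2]
E
python3 - <<'E'
from h import *
print(Rt(0,40).apply([0,0,1]))
for lab,q1,yaw,lean in(('pick',19.4,-14,0),('lean',19.4,-14,40),('rack',-20,2.8,40),('carry',0,2.8,40)):
  for fl in(False,True):
    for P in(95,110):
      M=R.from_euler('y',-P,degrees=True)*R.from_euler('z',-q1,degrees=True)*Rt(yaw,lean,fl)*R.from_euler('z',-90,degrees=True)
      e=M.as_euler('ZYZ',degrees=True); print(lab,fl,P,e.round(0), end=' | ')
  print()
s=ctrl.get_state()
r=R.from_quat(s['tcp_rot'])
M=R.from_euler('y',-(s['qpos'][1]+s['qpos'][2]))*R.from_euler('z',-s['qpos'][0])*r*R.from_euler('z',-90,degrees=True);print(M.as_euler('ZYZ'))
r0=R.from_quat(s['tcp_rot']);
for p,yaw in(((.113,-.425,.30),17),((.31,-.31,.30),17),((.415,-.15,.30),0),((.44,0,.3),-14),((.50,.14,.25),-14),((.5538,.1953,.12),-14)):
    print(p,yaw,delta(p,Rt(yaw,0)).round(3).tolist())
E
```

```text
[ 6.42787610e-01 -9.38133875e-17 -7.66044443e-01]
pick False 95 [ -0.  85. 123.] | pick False 110 [ -0.  70. 123.] | pick True 95 [  0.  85. -57.] | pick True 110 [  0.  70. -57.] | 
lean False 95 [-26.  53. 133.] | lean False 110 [-33.  40. 144.] | lean True 95 [-26.  53. -47.] | lean True 110 [-33.  40. -36.] | 
rack False 95 [19. 49. 59.] | rack False 110 [26. 35. 51.] | rack True 95 [  19.   49. -121.] | rack True 110 [  26.   35. -129.] | 
carry False 95 [ 3. 45. 86.] | carry False 110 [ 4. 30. 85.] | carry True 95 [  3.  45. -94.] | carry True 110 [  4.  30. -95.] | 
[ 8.88914211e-06  1.27863708e+00 -1.49992879e-01]
(0.113, -0.425, 0.3) 17 [-0.0, -0.0, 0.0, -0.088, -1.177, -0.274]
(0.31, -0.31, 0.3) 17 [-0.0, -0.0, 0.0, 1.023, -1.436, -0.274]
(0.415, -0.15, 0.3) 0 [-0.0, -0.0, 0.048, 1.761, -2.045, -0.273]
(0.44, 0, 0.3) -14 [-0.0, 0.0, 0.087, 2.102, -2.725, -0.273]
(0.5, 0.14, 0.25) -14 [-0.0, 0.0, 0.087, 2.595, -3.305, -0.023]
(0.5538, 0.1953, 0.12) -14 [-0.0, 0.0, 0.087, 2.934, -3.489, 0.627]
```

Request:
send_rows(moves="0 0 0 0 -0.25 -0.1 1; 0 0 0 0 -0.5 -0.2 1; 0 0 0 0 -0.75 -0.27 1; 0 0 0 0 -0.97 -0.27 1; 0 0 0 0 -0.97 -0.27 1")

```text
time: 1.02
eef_pos: [0.1418, -0.4574, 0.2995]
tcp_rot: [0.989, 0.149, -0.0, 0.0]
contact_force: [-0.3, -0.9, -0.1]
opening: 0.999
finger_force: 0.0
```

Request:
send_rows(moves="0 0 0 0.14 -0.21 0 1; 0 0 0 0.28 -0.42 0 1; 0 0 0 0.42 -0.64 0 1; 0 0 0 0.56 -0.85 0 1; 0 0 0 0.56 -0.85 0 1")

```text
time: 1.65
eef_pos: [0.1998, -0.2629, 0.3001]
tcp_rot: [0.989, 0.151, 0.0, 0.001]
contact_force: [0.5, -1.2, -0.4]
opening: 1.002
finger_force: 0.0
```

```bash
python3 - <<'E'
from h import *
s=ctrl.get_state();print(s['time'],s['eef_pos'],s['qpos'],s['contact_force'])
for p,yaw in(((.415,-.15,.30),0),((.44,0,.3),-14)): print(p,delta(p,Rt(yaw,0)).round(3).tolist())
E
```

```text
1.65 [ 0.1998307  -0.26288817  0.30006293] [-1.23158862e+00 -6.14020398e-01  2.26610621e+00  3.01294020e-04
  1.48652609e+00  3.57854573e-02] [ 0.50032843 -1.24885097 -0.39853154]
(0.415, -0.15, 0.3) [0.0, -0.0, 0.048, 1.195, -0.217, 0.0]
(0.44, 0, 0.3) [0.0, -0.0, 0.087, 1.539, -0.896, -0.002]
```

Request:
send_rows(moves="0 0 0.012 0.25 -0.05 0 1; 0 0 0.024 0.5 -0.1 0 1; 0 0 0.036 0.75 -0.15 0 1; 0 0 0.048 1 -0.22 0 1; 0 0 0.048 1 -0.22 0 1")

```text
time: 2.28
eef_pos: [0.3795, -0.1622, 0.2991]
tcp_rot: [1.0, 0.002, -0.0, -0.0]
contact_force: [-0.1, -0.1, 0.3]
opening: 0.999
finger_force: 0.0
```

```bash
python3 - <<'E'
from h import *
s=ctrl.get_state();print(s['time'],s['eef_pos'],s['qpos'],s['contact_force'])
for p,yaw in(((.44,0,.3),-14),((.5,.14,.25),-14)): print(p,delta(p,Rt(yaw,0)).round(3).tolist())
E
```

```text
2.275 [ 0.37952688 -0.16223699  0.29913477] [-6.51037605e-01 -3.69486096e-01  2.11350885e+00  1.96649547e-04
  1.39834991e+00  9.16504749e-01] [-0.11716645 -0.075479    0.31241726]
(0.44, 0, 0.3) [-0.0, 0.0, 0.039, 0.305, -0.81, -0.004]
(0.5, 0.14, 0.25) [-0.0, 0.0, 0.039, 0.607, -1.509, 0.246]
```

Request:
send_rows(moves="0 0 0.01 0.08 -0.25 0 1; 0 0 0.02 0.16 -0.5 0 1; 0 0 0.03 0.24 -0.75 0 1; 0 0 0.039 0.31 -1 0 1; 0 0 0.039 0.31 -1 0 1")

```text
time: 2.9
eef_pos: [0.4403, 0.0382, 0.2992]
tcp_rot: [0.993, -0.121, -0.0, 0.0]
contact_force: [0.1, -0.5, -0.4]
opening: 1.0
finger_force: 0.0
```

```bash
python3 - <<'E'
from h import *
s=ctrl.get_state();print(s['time'],s['eef_pos'],s['qpos'],s['contact_force'])
for p,yaw in(((.5538,.1953,.12),-14),((.5538,.1953,.051),-14)): print(p,delta(p,Rt(yaw,0)).round(3).tolist())
E
```

```text
2.9 [0.44027181 0.03816514 0.29922423] [-1.43811261e-01 -2.92242754e-01  2.05598046e+00 -1.33426726e-04
  1.37803014e+00  1.66979499e+00] [ 0.05837615 -0.53620206 -0.41004338]
(0.5538, 0.1953, 0.12) [0.0, 0.0, 0.0, 0.362, -0.899, 0.896]
(0.5538, 0.1953, 0.051) [0.0, 0.0, 0.0, 0.362, -0.899, 1.241]
```

Request:
send_rows(moves="0 0 0 0.1 -0.25 0.1 0; 0 0 0 0.2 -0.5 0.3 0; 0 0 0 0.3 -0.75 0.55 0; 0 0 0 0.36 -0.9 0.8 0; 0 0 0 0.36 -0.9 0.9 0; 0 0 0 0.36 -0.9 0.9 0; 0 0 0 0.36 -0.9 0.9 0")

```text
time: 3.78
eef_pos: [0.5545, 0.1924, 0.1206]
tcp_rot: [0.992, -0.124, 0.001, -0.0]
contact_force: [-0.7, -0.2, -0.1]
opening: 0.5
finger_force: 0.0
```

```bash
python3 - <<'E'
from h import *
s=ctrl.get_state();print(s['time'],s['eef_pos'],s['qpos'],s['opening'])
print(delta((.5538,.1953,.051),Rt(-14,0)).round(3).tolist())
a=cam('scene')['image'][230:390,180:340];b=cam('top')['image'][150:310,180:340]
cv2.imwrite('pics/c2.png',cv2.resize(np.hstack([a,b]),None,fx=2.5,fy=2.5,interpolation=cv2.INTER_CUBIC)[:,:,::-1])
E
```

```text
3.775 [0.55446804 0.19236671 0.12064901] [ 1.61307885e-01  2.27346508e-01  1.89167354e+00 -4.15172381e-04
  1.02065255e+00  1.98092054e+00] 0.49955182938338816
[-0.0, -0.0, -0.001, -0.008, -0.013, 0.348]
```

View pics/c2.png

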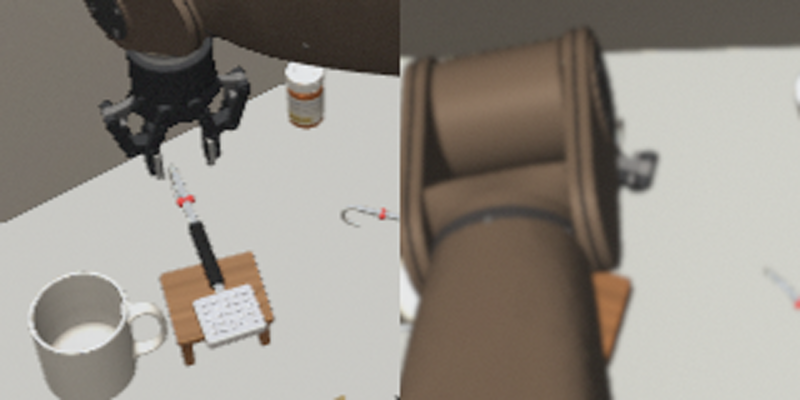

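The left half (scene) shows the open fingers straddling the line above the red studs at crop (186,200), aligned with the shank. The top view is blocked by the arm. I'll descend and pinch.

Request:
send_rows(moves="0 0 0 0 -0.01 0.1 0; 0 0 0 -0.01 -0.01 0.2 0; 0 0 0 -0.01 -0.01 0.3 0; 0 0 0 -0.01 -0.01 0.35 0; 0 0 0 -0.01 -0.01 0.35 0; 0 0 0 -0.01 -0.01 0.35 0")

```text
time: 4.62
eef_pos: [0.5523, 0.1965, 0.0498]
tcp_rot: [0.992, -0.123, 0.001, -0.0]
contact_force: [0.4, -0.2, 0.1]
opening: 0.499
finger_force: 0.0
```

Request:
send_rows(moves="0 0 0 0 0 0 -1; 0 0 0 0 0 0 -1; 0 0 0 0 0 0 -1; 0 0 0 0 0 0 -1; 0 0 0 0 0 0 -1; 0 0 0 0 0 0 -1", newtons=110)

```text
time: 5.38
eef_pos: [0.5523, 0.1964, 0.0497]
tcp_rot: [0.992, -0.123, 0.001, -0.0]
contact_force: [2.3, -0.2, 0.5]
opening: 0.138
finger_force: 107.3
```

Request:
send_rows(moves="0 0 0 0 0 -0.05 -1; 0 0 0 0 0 -0.15 -1; 0 0 0 0 0 -0.3 -1; 0 0 0 0 0 -0.5 -1; 0 0 0 0 0 -0.7 -1; 0 0 0 0 0 -0.9 -1; 0 0 0 0 0 -1 -1; 0 0 0 0 0 -1 -1; 0 0 0 0 0 -1 -1; 0 0 0 0 0 -1 -1")

```text
time: 6.62
eef_pos: [0.5506, 0.1961, 0.2468]
tcp_rot: [0.992, -0.123, -0.002, 0.001]
contact_force: [-0.2, 0.1, -1.5]
opening: 0.135
finger_force: 107.3
```

```bash
python3 - <<'E'
from h import *
s=ctrl.get_state();print(s['time'],s['eef_pos'],s['qpos'],s['opening'],s['finger_force'],s['wrist_torque'])
for l in(0,20,40): print(delta((.48,.17,.30),Rt(-14,l)).round(3).tolist())
cv2.imwrite('pics/c3.png',cam('scene')['image'][120:440,120:440][:,:,::-1])
E
```

```text
6.625 [0.55061697 0.19612298 0.24681817] [ 1.68705044e-01  8.97281367e-02  1.80061806e+00 -5.91125079e-05
  1.25555238e+00  1.98637446e+00] 0.135007846495594 107.28591799736023 [-0.06467333 -0.25609678  0.01817788]
[0.0, 0.001, -0.0, -0.312, 0.213, -0.264]
[0.0, 0.056, -0.0, -0.312, 0.213, -0.264]
[0.0, 0.112, -0.0, -0.312, 0.213, -0.264]
```

View pics/c3.png

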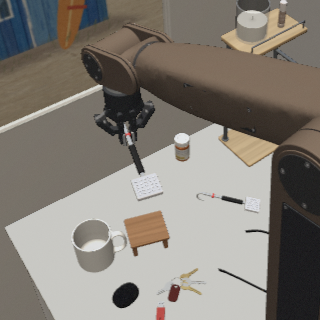

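The picture shows the pounder held level above the empty rest, studs at crop (127,130) and head at (147,186). The bottle and mug are undisturbed. Next I'll lean the gripper 40 degrees and shift.

Request:
send_rows(moves="0 0.01 0 -0.03 0.02 -0.03 -1; 0 0.025 0 -0.07 0.05 -0.07 -1; 0 0.04 0 -0.11 0.08 -0.11 -1; 0 0.055 0 -0.16 0.11 -0.15 -1; 0 0.07 0 -0.2 0.14 -0.19 -1; 0 0.085 0 -0.24 0.17 -0.22 -1; 0 0.1 0 -0.28 0.2 -0.25 -1; 0 0.111 0 -0.31 0.21 -0.26 -1; 0 0.111 0 -0.31 0.21 -0.26 -1; 0 0.111 0 -0.31 0.21 -0.26 -1")

```text
time: 7.92
eef_pos: [0.4814, 0.1708, 0.301]
tcp_rot: [0.933, -0.116, 0.338, 0.042]
contact_force: [0.0, -1.1, -1.4]
opening: 0.134
finger_force: 107.4
```

Request:
send_rows(moves="0 0 0 0 0 0 -1; 0 0 0 0 0 0 -1; 0 0 0 0 0 0 -1; 0 0 0 0 0 0 -1", newtons=40)

```text
time: 8.43
eef_pos: [0.4814, 0.1707, 0.3013]
tcp_rot: [0.933, -0.116, 0.339, 0.042]
contact_force: [-0.5, 0.0, -2.2]
opening: 0.135
finger_force: 107.4
```

Request:
send_rows(moves="0 0 0 0 0 0 -0.76; 0 0 0 0 0 0 -0.76; 0 0 0 0 0 0 -0.76; 0 0 0 0 0 0 -0.76", newtons=22)

```text
time: 8.93
eef_pos: [0.4813, 0.1708, 0.3014]
tcp_rot: [0.933, -0.116, 0.339, 0.042]
contact_force: [-0.0, 0.2, -2.0]
opening: 0.139
finger_force: 107.4
```

Request:
send_rows(moves="0 0 0 0 0 0 -0.65; 0 0 0 0 0 0 -0.65; 0 0 0 0 0 0 -0.65", newtons=22)

```text
time: 9.3
eef_pos: [0.4813, 0.1707, 0.3013]
tcp_rot: [0.933, -0.116, 0.339, 0.042]
contact_force: [0.3, 0.5, -2.2]
opening: 0.176
finger_force: 29.2
```

Request:
send_rows(moves="0 0 0 0 0 0 -0.63; 0 0 0 0 0 0 -0.63; 0 0 0 0 0 0 -0.63; 0 0 0 0 0 0 -0.63; 0 0 0 0 0 0 -0.63; 0 0 0 0 0 0 -0.63; 0 0 0 0 0 0 -0.63; 0 0 0 0 0 0 -0.63; 0 0 0 0 0 0 -0.63; 0 0 0 0 0 0 -0.63; 0 0 0 0 0 0 -0.63; 0 0 0 0 0 0 -0.63")

```text
time: 10.8
eef_pos: [0.4813, 0.1708, 0.3013]
tcp_rot: [0.933, -0.116, 0.339, 0.042]
contact_force: [0.5, -0.7, -1.3]
opening: 0.182
finger_force: 16.6
```

Request:
send_rows(moves="0 0 0 0 0 0 -0.63; 0 0 0 0 0 0 -0.63; 0 0 0 0 0 0 -0.63; 0 0 0 0 0 0 -0.63; 0 0 0 0 0 0 -0.63; 0 0 0 0 0 0 -0.63; 0 0 0 0 0 0 -0.63; 0 0 0 0 0 0 -0.63; 0 0 0 0 0 0 -0.63; 0 0 0 0 0 0 -0.63; 0 0 0 0 0 0 -0.63; 0 0 0 0 0 0 -0.63")

```text
time: 12.3
eef_pos: [0.4813, 0.1708, 0.3014]
tcp_rot: [0.933, -0.116, 0.339, 0.042]
contact_force: [-0.8, 0.2, -2.7]
opening: 0.188
finger_force: 16.6
```

```bash
python3 - <<'E'
from h import *
c=cam('scene'); cv2.imwrite('pics/c4.png',cv2.resize(c['image'][130:430,150:400],None,fx=2,fy=2,interpolation=cv2.INTER_CUBIC)[:,:,::-1])
s=ctrl.get_state();print(s['time'],s['wrist_torque'],s['contact_force'])
st=s['eef_pos']-R.from_quat(s['tcp_rot']).apply([0,0,.005]); print(st)
for d in (0,-.03,-.105,-.115,-.165): print(d,np.subtract(proj(c,st+[0,0,d]),(150,130))*2)
E
```

```text
12.35 [0.12797733 0.43072969 0.00118545] [-0.39226515 -1.0722188  -1.01805833]
[0.47817396 0.17153992 0.30517016]
0 [245.79960841 249.02379774]
-0.03 [247.45658015 268.60194585]
-0.105 [251.36549072 314.78814725]
-0.115 [251.86302148 320.66678166]
-0.165 [254.27304179 349.14266544]
```

View pics/c4.png

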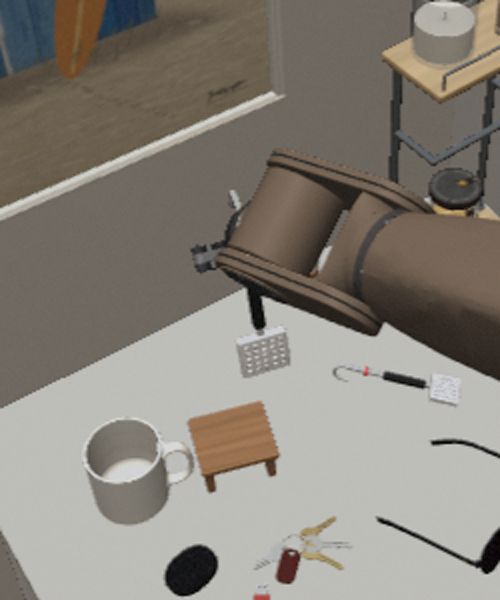

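The pounder hangs from the fingers: its head's lower edge is at crop (267,372) and its sleeve end at (258,329), with the hook top at (235,195). That needs an angle check.

```bash
cat > ang.py <<'E'
from h import *
c=cam('scene'); s=ctrl.get_state(); Rr=R.from_quat(s['tcp_rot'])
st=s['eef_pos']-Rr.apply([0,0,.005]); ty=Rr.apply([0,1,0])
f=np.cross([0,0,1],-ty); f/=np.linalg.norm(f); f=-f if f[0]<0 else f
for a in (-30,-20,-10,0,10,20):
    # a>0: head swung forward
    a_=np.radians(a); up=np.array([0,0,1])*np.cos(a_)-f*np.sin(a_); z=-(f*np.cos(a_)+np.array([0,0,1])*np.sin(a_))
    print(a,[np.round(proj(c,st+p),1).tolist() for p in (-.105*up,-.165*up,.057*up-.018*z)])
E
python3 ang.py; python3 -c "
for p in((258,329),(267,372),(235,195)): print(p[0]/2+150,p[1]/2+130)"
```

```text
-30 [[282.7, 301.0], [288.1, 326.6], [265.5, 226.4]]
-20 [[280.5, 297.6], [284.6, 320.8], [266.3, 226.4]]
-10 [[278.2, 293.0], [280.9, 313.4], [267.4, 227.3]]
0 [[275.7, 287.4], [277.1, 304.6], [268.6, 229.0]]
10 [[273.2, 281.0], [273.3, 294.6], [270.0, 231.6]]
20 [[270.7, 273.9], [269.6, 283.8], [271.5, 234.9]]
279.0 294.5
283.5 316.0
267.5 227.5
```

Request:
send_rows(moves="0 0 0 0 0 0 -0.62; 0 0 0 0 0 0 -0.62; 0 0 0 0 0 0 -0.62; 0 0 0 0 0 0 -0.62; 0 0 0 0 0 0 -0.62; 0 0 0 0 0 0 -0.62; 0 0 0 0 0 0 -0.62; 0 0 0 0 0 0 -0.62; 0 0 0 0 0 0 -0.62; 0 0 0 0 0 0 -0.62")

```text
time: 13.65
eef_pos: [0.4813, 0.1708, 0.3013]
tcp_rot: [0.933, -0.116, 0.339, 0.042]
contact_force: [0.1, -0.9, -1.3]
opening: 0.188
finger_force: 11.4
```

```bash
cat >> ang.py <<'E'
# head: bright slab centroid below the shank; sleeve dark bottom
x0,y0=262,285; g=c['image'][y0:y0+45,x0:x0+45].astype(int)
bl=(g.max(2)<60); ys,xs=np.nonzero(bl); print('dark bottom', ys.max()+y0 if len(ys) else None, xs[ys==ys.max()].mean()+x0 if len(ys) else None)
print(ctrl.get_state()['qpos'].round(2))
cv2.imwrite('pics/c5.png',cv2.resize(c['image'][210:340,225:325],None,fx=4.5,fy=4.5,interpolation=cv2.INTER_CUBIC)[:,:,::-1])
E
python3 ang.py
```

```text
-30 [[282.7, 301.0], [288.1, 326.6], [265.4, 226.5]]
-20 [[280.5, 297.6], [284.6, 320.9], [266.3, 226.5]]
-10 [[278.2, 293.0], [280.9, 313.4], [267.4, 227.3]]
0 [[275.7, 287.4], [277.1, 304.6], [268.6, 229.0]]
10 [[273.2, 281.0], [273.3, 294.6], [270.0, 231.6]]
20 [[270.7, 273.9], [269.6, 283.8], [271.5, 234.9]]
dark bottom 292 278.0
[ 0.3  -0.39  2.22 -0.51  0.75  2.39]
```

View pics/c5.png

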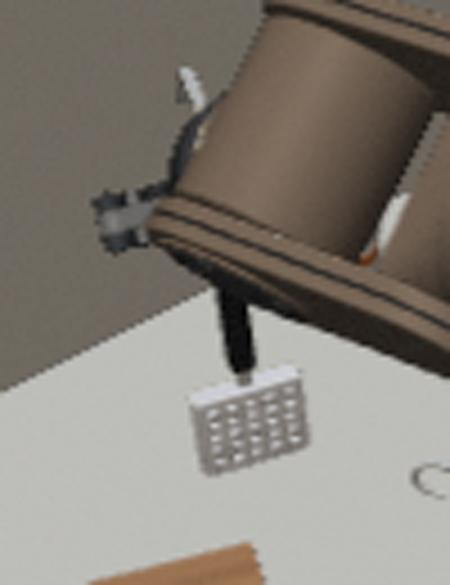

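The head has settled to about 8 degrees from vertical (head bottom at crop (258,465), sleeve end at (240,375)), with the head still tilted toward the robot. Now I'll tighten.

Request:
send_rows(moves="0 0 0 0 0 0 -1; 0 0 0 0 0 0 -1; 0 0 0 0 0 0 -1; 0 0 0 0 0 0 -1; 0 0 0 0 0 0 -1; 0 0 0 0 0 0 -1", newtons=110)

```text
time: 14.45
eef_pos: [0.4813, 0.1708, 0.3014]
tcp_rot: [0.933, -0.116, 0.339, 0.042]
contact_force: [0.4, 0.7, -2.1]
opening: 0.137
finger_force: 107.2
```

```bash
python3 ang.py|tail -2; python3 - <<'E'
from h import *
rm=np.array([.532,-.192]); xr=np.array([np.cos(np.radians(2.8)),np.sin(np.radians(2.8))])
def P(dx,z,lean,yaw=2.8):
    r=Rt(yaw,lean); st=np.r_[rm+dx*xr,z]; return st+r.apply([0,0,.005]),r
for lab,(dx,z) in dict(pre=(-.10,.226),over=(-.018,.226),down=(-.018,.194)).items():
    p,r=P(dx,z,46); print(lab,p.round(4),delta(p,r).round(3).tolist())
for p in((.40,.0,.30),):print(delta(p,Rt(2.8,46)).round(3).tolist())
# rotated decomposition hints
E
```

```text
dark bottom 295 279.0
[ 0.3  -0.39  2.22 -0.51  0.75  2.39]
pre [ 0.4357 -0.1967  0.2225] [0.032, 0.017, -0.034, -0.078, 1.837, 0.448]
over [ 0.5176 -0.1927  0.2225] [0.032, 0.017, -0.034, 0.222, 1.718, 0.7]
down [ 0.5176 -0.1927  0.1905] [0.032, 0.017, -0.034, 0.12, 1.718, 0.823]
[0.032, 0.017, -0.034, -0.146, 0.927, -0.114]
```

Request:
send_rows(moves="0.002 0.001 -0.002 -0.01 0.05 -0.01 -1; 0.005 0.003 -0.006 -0.02 0.15 -0.02 -1; 0.01 0.005 -0.01 -0.04 0.28 -0.03 -1; 0.015 0.008 -0.016 -0.06 0.42 -0.05 -1; 0.02 0.011 -0.021 -0.09 0.57 -0.07 -1; 0.025 0.013 -0.026 -0.11 0.7 -0.09 -1; 0.028 0.015 -0.03 -0.13 0.82 -0.1 -1; 0.031 0.017 -0.033 -0.14 0.9 -0.11 -1; 0.032 0.017 -0.034 -0.15 0.93 -0.11 -1; 0.032 0.017 -0.034 -0.15 0.93 -0.11 -1")

```text
time: 15.75
eef_pos: [0.4182, -0.0021, 0.3168]
tcp_rot: [0.923, 0.021, 0.384, -0.009]
contact_force: [0.6, -0.0, -1.9]
opening: 0.135
finger_force: 107.4
```

```bash
cat > go.py <<'E'
from h import *
s=ctrl.get_state();print(s['time'],s['eef_pos'].round(4),s['qpos'].round(2),s['opening'],s['contact_force'].round(1))
rm=np.array([.532,-.192]); xr=np.array([np.cos(np.radians(2.8)),np.sin(np.radians(2.8))])
for lab,(dx,z) in dict(pre=(-.10,.226),over=(-.018,.226),down=(-.018,.194)).items():
    r=Rt(2.8,46); p=np.r_[rm+dx*xr,z]+r.apply([0,0,.005]); print(lab,delta(p,r).round(3).tolist())
E
python3 go.py
```

```text
15.75 [ 0.4182 -0.0021  0.3168] [-0.45 -0.88  2.48  0.46  0.87  0.9 ] 0.1352317553347436 [ 0.6 -0.  -1.9]
pre [0.0, 0.002, -0.001, -0.303, 0.977, 0.363]
over [0.0, 0.002, -0.001, -0.014, 0.975, 0.654]
down [0.0, 0.002, -0.001, -0.128, 0.975, 0.766]
```

Request:
send_rows(moves="0 0 0 -0.02 0.06 0.02 -1; 0 0 0 -0.05 0.15 0.06 -1; 0 0 0 -0.08 0.28 0.1 -1; 0 0 0 -0.12 0.42 0.15 -1; 0 0 0 -0.17 0.57 0.21 -1; 0 0 0 -0.22 0.72 0.27 -1; 0 0 0 -0.26 0.84 0.32 -1; 0 0 0 -0.29 0.94 0.35 -1; 0 0 0 -0.3 0.98 0.36 -1; 0 0 0 -0.3 0.98 0.36 -1")

```text
time: 17.0
eef_pos: [0.4364, -0.1962, 0.2229]
tcp_rot: [0.923, 0.021, 0.384, -0.01]
contact_force: [0.3, 0.8, -1.0]
opening: 0.136
finger_force: 107.5
```

```bash
python3 go.py; python3 - <<'E'
from h import *
C=cam('scene');T=cam('top')
a=cv2.resize(C['image'][110:290,290:450],None,fx=2.5,fy=2.5,interpolation=cv2.INTER_CUBIC)
b=cv2.resize(T['image'][130:310,370:530],None,fx=2.5,fy=2.5,interpolation=cv2.INTER_CUBIC)
cv2.imwrite('pics/c6.png',np.hstack([a,b])[:,:,::-1])
E
```

```text
17.0 [ 0.4364 -0.1962  0.2229] [-0.95 -0.45  2.44  0.88  0.88  0.08] 0.13565103308063534 [ 0.3  0.8 -1. ]
pre [-0.0, 0.002, -0.0, -0.004, 0.002, -0.001]
over [-0.0, 0.002, -0.0, 0.285, 0.002, 0.289]
down [-0.0, 0.002, -0.0, 0.172, 0.002, 0.402]
```

View pics/c6.png

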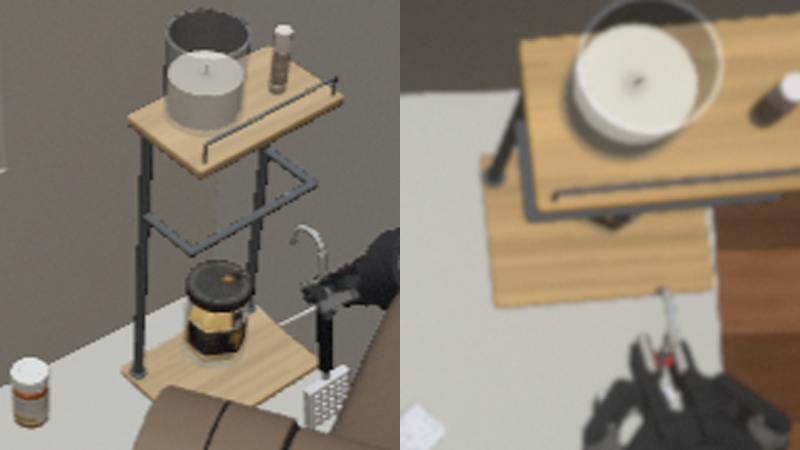

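The hook is clearly visible: in the scene view its crown is at full-image (414.8,201) and its free end at (407.6,206), and in the top view its free end is at (475.2,246.8). The pounder hangs straight in front of the rail.

```bash
python3 - <<'E'
from h import *
C=cam('scene');T=cam('top')
s=ctrl.get_state(); r=R.from_quat(s['tcp_rot']); st=s['eef_pos']-r.apply([0,0,.005]); print('st',st)
p,g=tri(ray(C,407.6,206),ray(T,475.2,246.8)); print('free end',p.round(4),g,'rel',(p-st).round(4))
f=np.r_[np.cos(np.radians(2.8)),np.sin(np.radians(2.8)),0]
print('studs top',onz(T,475.2,272.4,.23).round(4))
for a in(-15,-8,-2,5):
    a_=np.radians(a); up=np.array([0,0,1])*np.cos(a_)-f*np.sin(a_); z=-(f*np.cos(a_)+np.array([0,0,1])*np.sin(a_))
    print(a,'crown',np.round(proj(C,st+.057*up-.018*z),1),'free C',np.round(proj(C,st+.027*up-.036*z),1),'T',np.round(proj(T,st+.027*up-.036*z),1),'end C',np.round(proj(C,st-.165*up),1),(.027*up-.036*z).round(3))
E
```

```text
st [ 0.43294784 -0.19591239  0.22701351]
free end [ 0.4747 -0.1931  0.2542] 0.0012882519350603861 rel [0.0418 0.0028 0.0272]
studs top [ 0.4343 -0.1964  0.23  ]
-15 crown [412.  200.7] free C [407.7 209.2] T [474.1 247.2] end C [423.8 279.6] [0.042 0.002 0.017]
-8 crown [414.1 201. ] free C [408.6 208.1] T [474.8 248.4] end C [418.1 275.9] [0.039 0.002 0.022]
-2 crown [415.9 201.6] free C [409.5 207.5] T [475.5 249.6] end C [413.3 272.2] [0.037 0.002 0.026]
5 crown [418.1 202.6] free C [410.7 206.9] T [476.2 251.5] end C [407.9 267.3] [0.033 0.002 0.03 ]
```

Request:
send_rows(moves="0 0 0 0.02 0 -0.02 -1; 0 0 0 0.05 0 0.01 -1; 0 0 0 0.09 0 0.05 -1; 0 0 0 0.13 0 0.09 -1; 0 0 0 0.17 0 0.13 -1; 0 0 0 0.21 0 0.17 -1; 0 0 0 0.25 0 0.21 -1; 0 0 0 0.28 0 0.24 -1; 0 0 0 0.305 0 0.265 -1; 0 0 0 0.305 0 0.265 -1; 0 0 0 0.305 0 0.265 -1")

```text
time: 18.58
eef_pos: [0.5167, -0.1926, 0.2288]
tcp_rot: [0.923, 0.021, 0.384, -0.01]
contact_force: [-0.5, -0.6, -2.1]
opening: 0.133
finger_force: 107.5
```

```bash
python3 go.py; python3 - <<'E'
from h import *
C=cam('scene')
cv2.imwrite('pics/c7.png',cv2.resize(C['image'][130:290,330:450],None,fx=3.7,fy=3.7,interpolation=cv2.INTER_CUBIC)[:,:,::-1])
E
```

```text
18.575 [ 0.5167 -0.1926  0.2288] [-0.77 -0.26  2.29  0.9   0.73  0.17] 0.13288137166444533 [-0.5 -0.6 -2.1]
pre [-0.0, 0.002, -0.0, -0.308, 0.002, -0.265]
over [-0.0, 0.002, -0.0, -0.019, 0.001, 0.026]
down [-0.0, 0.002, -0.0, -0.133, 0.001, 0.138]
```

View pics/c7.png

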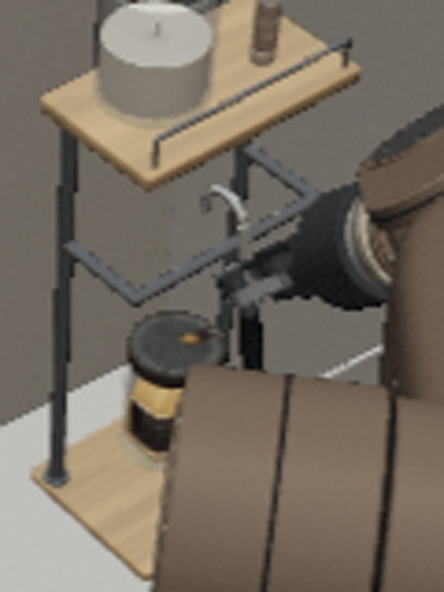

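The hook arches over the rail: its free end at crop (207,200) is behind the bar and its shank is in front. I'll lower it.

Request:
send_rows(moves="0 0 0 -0.02 0 0.02 -1; 0 0 0 -0.04 0 0.04 -1; 0 0 0 -0.06 0 0.06 -1; 0 0 0 -0.08 0 0.08 -1; 0 0 0 -0.1 0 0.1 -1; 0 0 0 -0.11 0 0.11 -1; 0 0 0 -0.12 0 0.12 -1; 0 0 0 -0.12 0 0.12 -1")

```text
time: 19.62
eef_pos: [0.5169, -0.1925, 0.1948]
tcp_rot: [0.923, 0.021, 0.384, -0.01]
contact_force: [-0.3, -0.9, -2.1]
opening: 0.138
finger_force: 107.5
```

Request:
send_rows(moves="0 0 0 -0.005 0 0.005 -1; 0 0 0 -0.01 0 0.01 -1; 0 0 0 -0.015 0 0.015 -1; 0 0 0 -0.015 0 0.015 -1")

```text
time: 20.12
eef_pos: [0.5175, -0.193, 0.1918]
tcp_rot: [0.923, 0.021, 0.385, -0.009]
contact_force: [0.3, -0.4, 1.3]
opening: 0.135
finger_force: 107.5
```

```bash
python3 go.py
```

```text
20.125 [ 0.5175 -0.193   0.1918] [-0.77 -0.19  2.32  0.98  0.67  0.06] 0.13530128050282994 [ 0.3 -0.4  1.3]
pre [0.0, 0.002, -0.0, -0.179, -0.0, -0.399]
over [0.0, 0.002, -0.0, 0.11, -0.001, -0.108]
down [0.0, 0.002, -0.0, -0.004, -0.001, 0.005]
```

The vertical force changed from -2.1 to +1.3 N, so the rail now carries the weight. I'll ease the grip gently, then open.

Request:
send_rows(moves="0 0 0 0 0 0 -0.65; 0 0 0 0 0 0 -0.62; 0 0 0 0 0 0 -0.6; 0 0 0 0 0 0 -0.6; 0 0 0 0 0 0 -0.55; 0 0 0 0 0 0 -0.5; 0 0 0 0 0 0 -0.4; 0 0 0 0 0 0 -0.3; 0 0 0 0 0 0 -0.2; 0 0 0 0 0 0 -0.1; 0 0 0 0 0 0 0; 0 0 0 0 0 0 0", newtons=40)

```text
time: 21.62
eef_pos: [0.517, -0.1926, 0.1908]
tcp_rot: [0.923, 0.021, 0.384, -0.01]
contact_force: [-0.5, 0.5, 0.7]
opening: 0.503
finger_force: 0.0
```

Request:
send_rows(moves="0 0 0 0 0 0 0.1; 0 0 0 0 0 -0.05 0.1; 0 0 0 0 0 -0.12 0.1; 0 0 0 0 0 -0.22 0.1; 0 0 0 -0.05 0 -0.32 0.1; 0 0 0 -0.1 0 -0.4 0.1; 0 0 0 -0.1 0 -0.4 0.1; 0 0 0 -0.1 0 -0.4 0.1; 0 0 0 -0.1 0 -0.4 0.1; 0 0 0 -0.1 0 -0.4 0.1; 0 0 0 -0.1 0 -0.4 0.1; 0 0 0 -0.1 0 -0.4 0.1")

```text
time: 23.12
eef_pos: [0.4463, -0.1959, 0.2328]
tcp_rot: [0.923, 0.021, 0.384, -0.01]
contact_force: [-0.3, -0.8, -1.1]
opening: 0.552
finger_force: 0.0
```

```bash
python3 go.py; python3 - <<'E'
from h import *
C=cam('scene');T=cam('top')
a=cv2.resize(C['image'][110:290,290:450],None,fx=2.5,fy=2.5,interpolation=cv2.INTER_CUBIC)
b=cv2.resize(T['image'][130:310,370:530],None,fx=2.5,fy=2.5,interpolation=cv2.INTER_CUBIC)
cv2.imwrite('pics/c8.png',np.hstack([a,b])[:,:,::-1])
E
```

```text
23.125 [ 0.4463 -0.1959  0.2328] [-0.93 -0.44  2.41  0.87  0.87  0.12] 0.5518242945901488 [-0.3 -0.8 -1.1]
pre [-0.0, 0.002, -0.0, -0.074, 0.002, -0.001]
over [-0.0, 0.002, -0.0, 0.215, 0.001, 0.29]
down [-0.0, 0.002, -0.0, 0.102, 0.002, 0.402]
```

View pics/c8.png

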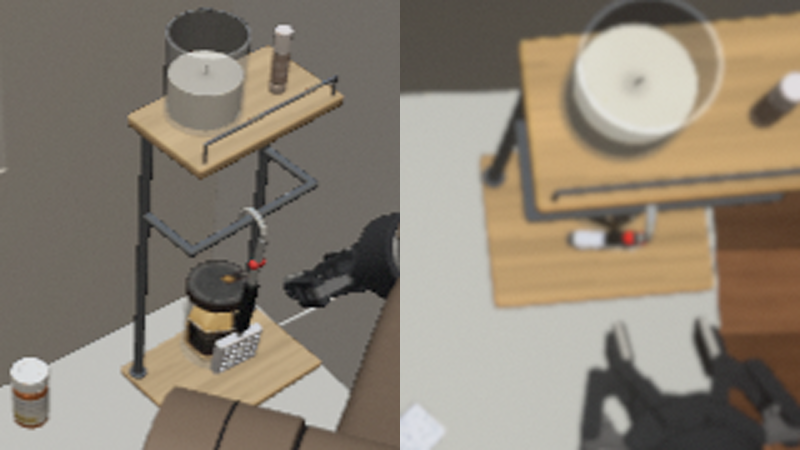

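The pounder hangs on the rail (hook over the bar at crop (258,220), head at (238,350)), and the gripper is clear. I'll wait a moment and check that it is at rest.

Request:
send_rows(moves="0 0 0 0 0 0 0.1; 0 0 0 0 0 0 0.1; 0 0 0 0 0 0 0.1; 0 0 0 0 0 0 0.1; 0 0 0 0 0 0 0.1; 0 0 0 0 0 0 0.1; 0 0 0 0 0 0 0.1; 0 0 0 0 0 0 0.1; 0 0 0 0 0 0 0.1; 0 0 0 0 0 0 0.1; 0 0 0 0 0 0 0.1; 0 0 0 0 0 0 0.1")

```text
time: 24.72
eef_pos: [0.4462, -0.196, 0.233]
tcp_rot: [0.923, 0.021, 0.384, -0.01]
contact_force: [-1.1, 0.4, -0.0]
opening: 0.549
finger_force: 0.0
```

Request:
send_rows(moves="0 0 0 0 0 0 0.1; 0 0 0 0 0 0 0.1; 0 0 0 0 0 0 0.1; 0 0 0 0 0 0 0.1; 0 0 0 0 0 0 0.1; 0 0 0 0 0 0 0.1; 0 0 0 0 0 0 0.1; 0 0 0 0 0 0 0.1; 0 0 0 0 0 0 0.1; 0 0 0 0 0 0 0.1; 0 0 0 0 0 0 0.1; 0 0 0 0 0 0 0.1")

```text
time: 26.22
eef_pos: [0.4462, -0.196, 0.233]
tcp_rot: [0.923, 0.021, 0.384, -0.01]
contact_force: [-0.6, 0.3, 0.2]
opening: 0.55
finger_force: 0.0
```

```bash
python3 - <<'E'
from h import *
def red(c,x0,y0,x1,y1):
    h=cv2.cvtColor(c['image'][y0:y1,x0:x1],cv2.COLOR_RGB2HSV)
    m=((h[...,0]<8)|(h[...,0]>172))&(h[...,1]>110)&(h[...,2]>90); ys,xs=np.nonzero(m); return xs.mean()+x0,ys.mean()+y0
fr=[]
for i in range(6):
    C=cam('scene'); T=cam('top'); fr.append(C['image'][190:265,365:405].astype(int))
    a,b=red(C,375,200,410,230),red(T,450,215,490,235)
    if i in(0,5): print(a,b,tri(ray(C,*a),ray(T,*b)))
print([np.abs(f-fr[0]).mean().round(2) for f in fr])
r=np.array([.532,-.192,.24]);f=np.r_[np.cos(np.radians(2.8)),np.sin(np.radians(2.8)),0]
print('expected studs',r-.018*f-[0,0,.046],'end C',proj(C,r-.018*f-[0,0,.211]))
E
```

```text
(np.float64(391.70588235294116), np.float64(215.41176470588235)) (np.float64(461.08), np.float64(224.8)) (array([ 0.5181629 , -0.18428681,  0.19497861]), np.float64(0.0023278495844775765))
(np.float64(391.70588235294116), np.float64(215.41176470588235)) (np.float64(461.0), np.float64(224.8846153846154)) (array([ 0.51798046, -0.1841059 ,  0.19521701]), np.float64(0.002340929050025549))
[np.float64(0.0), np.float64(1.13), np.float64(1.12), np.float64(1.12), np.float64(1.12), np.float64(1.13)]
expected studs [ 0.51402149 -0.1928793   0.194     ] end C (np.float64(389.6849419919219), np.float64(260.7105575394366))
```

```bash
python3 -c "
from plant import ctrl
print(ctrl.sign_off())"
```

```text
the job is handed in; nothing more can be done
None
```

The pounder was pinched by its studs, lifted level, swung straight and gripped firmly again; it now hangs at rest by its hook on the rail with the gripper clear, and I handed the job in at about 27 s; the judge's result was not shown.

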